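# Run a ring gauge home on a mould-clamp stud

## Task

Two threaded ring gauges have been started on the clamping studs of the mould boards. Screw the wider gauge on clockwise (seen from above) until it comes up against the shoulder and will turn no further, then let go of it. Leave the narrower gauge as it is.

Things in the scene. Friction and masses are not known exactly. Their poses are not given: they have to be found in the camera images.
- wide_ring_center (a point): The wider ring gauge: upright dark steel cylinder, 56 mm across, 48 mm high, bright grooved bands; grip its barrel at any yaw. The point is on its axis, half-way up (48 to 52 mm above the table), and turns with it. z up; x along its pointer, a steel finger 8 mm wide, 6 mm high at the ring's foot, out to 41 mm from the axis; keep fingertips at most 16 mm below this point. A white line on top runs the same way.
- wide_board: Plywood board under the wider gauge, 110 mm square, 18 mm thick, fixed. Origin: centre of its underside, on the stud's axis. Its steel shoulder ends 24 mm up (the ring's seat); the threaded stud, 28 mm across, ends 86 mm up, 10 to 14 mm above the ring. A flat steel index plate at its +x edge (12 by 7 mm, 41 to 53 mm from the axis) marks where the pointer stands when the ring is home.
- wide_ring (a joint): Turn of the wider gauge, rad; grows as it is screwed on, clockwise from above. Firm stop against the shoulder at 1.60, pointer at the index plate. Starts at 0.3 to 0.9, so 0.7 to 1.3 rad (40 to 75 degrees) are left: one grasp. Light drag of 0.12 N m, stays where left, resistance rises sharply at the stop. Coarse thread: it sinks 1.9 mm per rad.
- narrow_pointer (a point): Outer end of the pointer at the foot of the narrower gauge, which must not be turned: a like steel ring, 36 mm across, 44 mm high, on a stud 18 mm across on a board of the same kind. The point is 41 mm from its axis; its x points outward, z up. A third board has a bare stud 22 mm across. The three boards may stand in any order.
Mind the look-alikes: they are no part of the job. What is shaped like the wide_board but blue, orange or red is not meant.

How it is judged:
By the outcome, as a careful person would: the job done as asked, in the order asked, and still so for the second after the job is handed in, with the robot touching nothing.
It also fails if it takes over 32 s, if anything falls off the work surface, if the arm or the gripper's body presses on something with over 40 N, if the wrist force passes 120 N, or if a joint passes its speed limit or range.

## Robot

A 6-joint arm with a two-finger parallel gripper is mounted at the origin on the work surface. World frame = base frame: x ahead of the robot, y to its left, z up, the work surface at z = 0. Lengths are in mm, angles in rad, forces in N, time in s.
With the tool pointing down it reaches from about 275 to 1000 mm from the base axis. Payload 8.4 kg.
Tool frame: the origin (TCP) lies at the very end of the fingers, on their centre line; the grasp point (between the pads) lies 19 mm behind it; z points along the fingers, x is the direction in which the jaws open and shut, and the axes are right-handed (so a half turn about z gives the same grasp; the last joint's range is limited). The gripper opens to 85 mm and grips with 20 to 120 N. Pads are 22 mm wide; open, the fingers measure 114 mm over their backs; the gripper's body (76 mm by 85 mm) begins 54 mm behind the grasp point. The pads swing forward as they close: fully open they stand 13 mm farther back than shut.
Start: joints at [-0.002, 0.353, 1.633, -0, 1.155, -0.002], TCP at [625.002, -0, 231.281] pointing down, gripper open.
Joint ranges: [-2.63, 2.63], [-0.92, 2.1], [0.06, 2.66], [-1.3, 4.44], [0, 2.69], [-3.02, 3.02]. Speed limits (rad/s): [2.22, 2.22, 2.79, 3.14, 3.14, 3.14].

## Interface

Orientations are given as a unit quaternion [x, y, z, w].
In Python, from rig import status, viewer, workorder gives the robot as it stands.
- The arm moves only by the tool arm_command, never from a script. Its argument "motion" is a list of rows, each a list of 3 entries, a list of its own where there are three numbers: the shift along the tool's x, y, z in m, then the turn, a rotation vector about the tool's x, y, z in degrees, then the finger opening in m, from 0 to 0.0854. In form: [[[dx, dy, dz], [rx, ry, rz], hand], ...]. A call has exactly 10 rows; each row shifts and turns the commanded pose from where the row before left it, along the tool's axes as they then stand; what a row does not reach is not made up. A row lasts 1/12 s, in which the tool goes at most 41.7 mm and 7.16 degrees, less where a joint would pass 70% of its speed; a pose out of reach is approached as far as the arm can. A call with a gripper value outside its range is refused whole. The fingers move at their own pace and stop on an object; the grip force is fixed at half the most. Time passes only in rows, so rows that do not move let the fingers close, or fill a call up. It gives the time, the measured TCP pose, the force and the opening at its end, in the units of the state.
- status.state(): the state, without advancing time (a new reading comes with each control period).
- viewer.grab_frame(name): name is "scene" or "side" or "wrist"; returns a dict with "color" (420x560x3 uint8, blue, green, red), "depth" (420x560 float32, mm along the optical axis (not along the pixel's ray), 0 where there is no reading), "mtx" (3x3 intrinsics, pixels), "cam_to_world" (4x4, takes a point from camera to world coordinates). Camera axes: x right, y down, z forward; pixel columns grow to the right and rows downward; lengths in mm; the calibration is good to about 2 mm. The wrist camera is an equidistant fisheye: a pixel r from the principal point sees the ray r / f radians off the axis. A picture is of the moment at which its call begins.
- workorder.hand_in(): hands the job in, once; it reports no verdict.
The state is a dict: "time_s": time; "joint_positions": joint angles; "dq": joint speeds; "joint_torque": joint torques, N m; "tool_pos": TCP position; "tool_rot": TCP orientation; "force": force on the tool from outside, world axes, zero at the start; "wrist_torque": the same for the moment, N m; "grip_width": opening from 0.0 (shut) to 1.0 (fully open).
Only numpy, scipy, OpenCV 4.12 (cv2) and the standard library are available. Lean on these libraries where they do the work, as an engineer would, in place of code of your own. Each camera call takes 0.05 s, during which the arm holds its last target. There are 200 camera calls.

## Working session

There is one attempt and no reset: what is moved stays moved. The work goes in short steps, Python scripts to look and compute and a tool call to move; the robot and the scene stay as the last step left them, time stands still between calls to the robot, and variables do not carry over. Pictures are saved under pics/ and viewed, about 8 in all and at most 12, crops included, and the job is handed in when it is done.

Besides the shell and the picture viewer there is one more tool, called as name(argument=value, ...) on one line, values as JSON. arm_command: Moves the arm, as the interface text tells. Its arguments: {"type":"object","properties":{"motion":{"type":"array"}},"required":["motion"]}

```bash
mkdir -p pics; ls
python3 - <<'E'
from rig import status, viewer
import cv2, numpy as np
for n in ("scene","side","wrist"):
    f=viewer.grab_frame(n); cv2.imwrite(f"pics/{n}0.png",f["color"]); np.savez(f"{n}0.npz",**f)
    print(n,f["mtx"].round(1).tolist(),f["cam_to_world"].round(3).tolist())
print(status.state())
E
```

```text
pics
scene [[418.6, 0.0, 272.8], [0.0, 418.6, 216.5], [0.0, 0.0, 1.0]] [[0.69, 0.522, -0.502, 880.387], [0.724, -0.482, 0.494, -485.659], [0.016, -0.704, -0.71, 751.371], [0.0, 0.0, 0.0, 1.0]]
side [[488.3, 0.0, 269.5], [0.0, 488.3, 213.9], [0.0, 0.0, 1.0]] [[0.894, -0.335, 0.298, 108.043], [-0.449, -0.646, 0.618, -643.749], [-0.015, -0.686, -0.728, 821.747], [0.0, 0.0, 0.0, 1.0]]
wrist [[325.2, 0.0, 281.8], [0.0, 325.2, 211.1], [0.0, 0.0, 1.0]] [[1.0, -0.001, -0.002, 624.148], [-0.001, -0.955, -0.297, 76.05], [-0.001, 0.297, -0.955, 372.58], [0.0, 0.0, 0.0, 1.0]]
{'time_s': 0.15, 'joint_positions': array([-2.39601642e-03,  3.53510618e-01,  1.63396448e+00, -1.80857786e-05,
        1.15520027e+00, -2.40446531e-03]), 'dq': array([-0.00043466, -0.00339068, -0.00512472, -0.00015377, -0.00065957,
       -0.00029983]), 'joint_torque': array([-7.39769093e-04, -6.05638933e+01, -3.42338884e+01, -2.29960733e-05,
        6.16452831e-03, -4.00942213e-05]), 'tool_pos': array([ 6.24633586e+02, -2.30130123e-03,  2.30720168e+02]), 'tool_rot': array([ 9.99999853e-01,  7.87985653e-06, -5.41375039e-04,  6.97173405e-06]), 'force': array([ 0.31279711, -1.11655139, -0.07730762]), 'wrist_torque': array([ 0.00066647,  0.04386658, -0.02887899]), 'grip_width': 1.0002340874521172}
```

View pics/scene0.png

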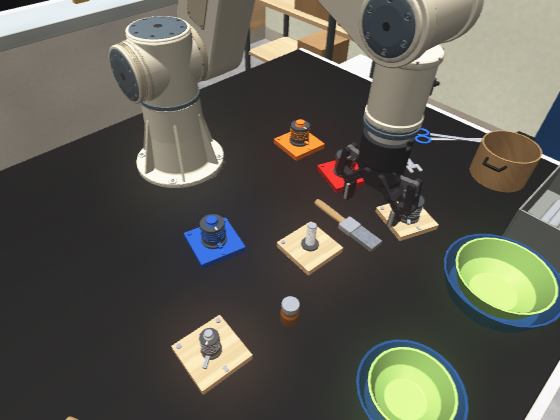

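View pics/side0.png

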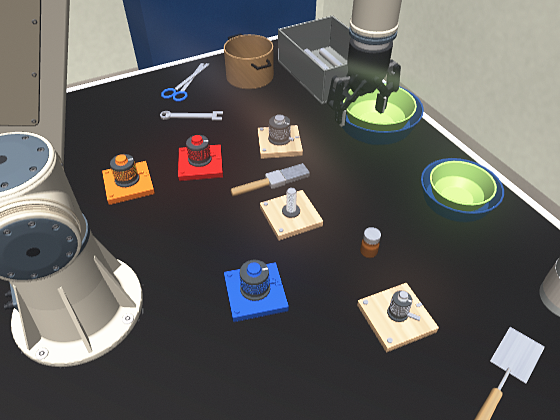

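The plywood boards are at side (279,130), which holds a ring, (291,205), a bare stud, and (399,315), a ring with its pointer to the right. The look-alikes to reject are orange (127,180), red (200,158) and blue (256,290). Going by size, the wide gauge should be at side (279,130), scene (407,212). I'll check that in a close crop next to the wrist view.

```bash
cat > h.py <<'E'
import numpy as np, cv2
def ray(f,u,v,fish=False):
    K=f["mtx"]; x=(u-K[0,2])/K[0,0]; y=(v-K[1,2])/K[1,1]
    if fish:
        t=np.hypot(x,y); d=np.array([x*np.sinc(t/np.pi),y*np.sinc(t/np.pi),np.cos(t)])
    else: d=np.array([x,y,1.])
    T=f["cam_to_world"]; return T[:3,3],T[:3,:3]@d
def onz(f,u,v,z,fish=False):
    o,d=ray(f,u,v,fish); return o+d*(z-o[2])/d[2]
def tri(rs):
    A=np.zeros((3,3));b=np.zeros(3)
    for o,d in rs:
        d=d/np.linalg.norm(d);P=np.eye(3)-np.outer(d,d);A+=P;b+=P@o
    p=np.linalg.solve(A,b); return p,[np.linalg.norm(np.cross(p-o,d/np.linalg.norm(d))) for o,d in rs]
E
python3 - <<'E'
from h import *
s=dict(np.load("side0.npz")); w=dict(np.load("wrist0.npz"))
# depth cloud of side around each plywood board
for u,v in ((279,130),(401,303),(291,205)):
    vv,uu=np.mgrid[v-45:v+50,u-50:u+50]; D=s["depth"][vv,uu]
    P=np.stack([(uu-s["mtx"][0,2])/s["mtx"][0,0]*D,(vv-s["mtx"][1,2])/s["mtx"][1,1]*D,D],-1)@s["cam_to_world"][:3,:3].T+s["cam_to_world"][:3,3]
    hsv=cv2.cvtColor(s["color"],cv2.COLOR_BGR2HSV)[vv,uu]
    m=(hsv[...,0]>8)&(hsv[...,0]<30)&(hsv[...,1]>50)&(hsv[...,2]>130)&(D>0)&(abs(P[...,2]-18)<8)
    Q=P[m]; print(m.sum(), "z",np.median(Q[:,2]), cv2.minAreaRect(Q[:,:2].astype(np.float32)))
    c=np.array(cv2.minAreaRect(Q[:,:2].astype(np.float32))[0])
    r=np.linalg.norm(P[...,:2]-c,axis=-1)
    for lo,hi in ((30,45),(45,60),(60,72),(72,80),(80,95)):
        k=(r<45)&(P[...,2]>lo)&(P[...,2]<hi)&(D>0)
        if k.sum()>5: print(lo,hi,k.sum(),np.ptp(P[k][:,0]).round(),np.ptp(P[k][:,1]).round(),P[k].mean(0).round(1))
a=cv2.resize(s["color"][85:165,235:325],None,fx=4.4,fy=4.4,interpolation=cv2.INTER_CUBIC)
a=cv2.copyMakeBorder(a,0,420-a.shape[0],0,0,cv2.BORDER_CONSTANT)
cv2.imwrite("pics/c1.png",cv2.resize(np.hstack([a,w["color"]]),(800,int(420*800/(a.shape[1]+560)))))
E
```

```text
657 z 18.28188397059239 ((604.7337646484375, 327.2945556640625), (437.3695068359375, 111.10006713867188), 68.0172348022461)
72 80 8 30.0 17.0 [581.8 295.1  74.3]
1007 z 18.202599392757975 ((535.7152709960938, -302.8511962890625), (111.04834747314453, 112.33082580566406), 84.98690032958984)
30 45 131 44.0 46.0 [ 535.8 -317.1   35.6]
45 60 102 30.0 31.0 [ 525.4 -310.5   52.9]
60 72 213 36.0 36.0 [ 532.1 -306.3   68.4]
72 80 47 26.0 26.0 [ 531.4 -305.3   75.4]
80 95 47 13.0 14.0 [ 535.5 -302.9   82.2]
1119 z 18.288692737145197 ((480.9192810058594, 59.719337463378906), (122.95368194580078, 196.07789611816406), 4.677565097808838)
30 45 29 18.0 15.0 [478.2  21.   36.9]
45 60 36 22.0 15.0 [479.1  19.7  53.1]
60 72 32 20.0 18.0 [478.8  20.   66.1]
72 80 22 22.0 10.0 [480.5  18.4  76.4]
80 95 53 20.0 18.0 [483.   23.3  84. ]
```

View pics/c1.png

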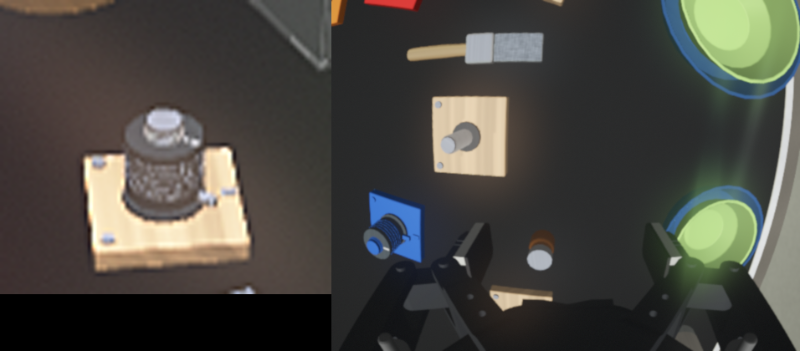

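The left crop shows the wide ring on plywood. Its pointer is at about (208,200), its white top line at (193,143) and the index plate at (228,190). The narrow ring measures 36 mm across at (535,-303), so it is ruled out. The board measurement picked up the pot, so I'll measure the wide board again.

Run:
```python
from h import *
s=dict(np.load("side0.npz")); S=dict(np.load("scene0.npz"))
def cloud(f,u0,u1,v0,v1):
    vv,uu=np.mgrid[v0:v1,u0:u1]; D=f["depth"][vv,uu]; K=f["mtx"]
    P=np.stack([(uu-K[0,2])/K[0,0]*D,(vv-K[1,2])/K[1,1]*D,D],-1)@f["cam_to_world"][:3,:3].T+f["cam_to_world"][:3,3]
    return P,D,cv2.cvtColor(f["color"],cv2.COLOR_BGR2HSV)[vv,uu]
for n,f,b in (("side",s,(235,325,100,170)),("scene",S,(370,445,180,245))):
    P,D,hsv=cloud(f,*b)
    m=(hsv[...,0]>8)&(hsv[...,0]<30)&(hsv[...,1]>50)&(hsv[...,2]>130)&(D>0)&(abs(P[...,2]-18)<5)
    Q=P[m]; R=cv2.minAreaRect(Q[:,:2].astype(np.float32)); print(n,m.sum(),"z",np.median(Q[:,2]),R)
    if n=="side": c=np.array(R[0])
    r=np.linalg.norm(P[...,:2]-c,axis=-1)
    for lo,hi in ((30,45),(45,60),(60,70),(70,79),(80,92)):
        k=(r<45)&(P[...,2]>lo)&(P[...,2]<hi)&(D>0)
        if k.sum()>5: print(lo,hi,k.sum(),np.ptp(P[k][:,0]).round(),np.ptp(P[k][:,1]).round(),P[k].mean(0).round(1))
    k=(r<45)&(P[...,2]>65)&(P[...,2]<80)&(D>0); print("top z pct",np.percentile(P[k][:,2],[25,50,75,90]).round(1))
k=3.68
for nm,u,v,z in (("ptr end",208,200,29),("index",228,190,20),("line",196,143,74),("stud",164,118,86)):
    p=onz(s,235+u/k,85+v/k,z); print(nm,p.round(1),(p[:2]-c).round(1),np.degrees(np.arctan2(*(p[:2]-c)[::-1])).round(1))
```

```text
side 609 z 18.382490094353216 ((583.0926513671875, 271.5807189941406), (113.77397155761719, 109.4575424194336), 68.31657409667969)
30 45 108 52.0 41.0 [577.  252.3  36.4]
45 60 112 55.0 39.0 [575.3 253.7  52.7]
60 70 64 54.0 36.0 [574.8 253.9  65.3]
70 79 170 56.0 55.0 [579.1 265.1  74.2]
80 92 75 29.0 29.0 [582.  269.3  85. ]
top z pct [71.4 73.8 75.2 76.6]
scene 659 z 18.334208037341114 ((584.9097290039062, 270.889892578125), (111.48416137695312, 110.77068328857422), 68.1269302368164)
30 45 76 29.0 38.0 [602.3 251.7  36.2]
45 60 42 14.0 33.0 [609.  261.5  52.4]
60 70 18 7.0 24.0 [610.4 263.5  65.4]
70 79 59 53.0 39.0 [599.1 278.2  74. ]
top z pct [72.4 73.8 74.6 75.5]
ptr end [603.6 241.1  29. ] [ 20.5 -30.5] -56.1
index [627.4 254.6  20. ] [ 44.3 -16.9] -20.9
line [598.2 250.4  74. ] [ 15.1 -21.2] -54.5
stud [584.4 271.7  86. ] [1.3 0.1] 5.0
```

The axis is at about (584,271), where both views agree within 2 mm. The ring is about 55 mm across, its top is at about 74 and the board is at about 18, so this is the wide gauge. The pointer and index angles don't yet fit a clockwise turn of 40–75°. I'll move above it and look from close by.

arm_command(motion=[[[-0.004, -0.022, 0], [0, 0, 0], 0.0854], [[-0.004, -0.022, 0], [0, 0, 0], 0.0854], [[-0.004, -0.022, 0], [0, 0, 0], 0.0854], [[-0.004, -0.022, 0], [0, 0, 0], 0.0854], [[-0.004, -0.022, 0], [0, 0, 0], 0.0854], [[-0.004, -0.022, 0], [0, 0, 0], 0.0854], [[-0.004, -0.022, 0], [0, 0, 0], 0.0854], [[-0.004, -0.022, 0], [0, 0, 0], 0.0854], [[-0.004, -0.022, 0], [0, 0, 0], 0.0854], [[-0.004, -0.022, 0], [0, 0, 0], 0.0854]])

```text
time_s: 0.98
tool_pos: [584.5, 221.0, 231.0]
tool_rot: [1.0, 0.0, -0.0, 0.0]
force: [0.3, -0.8, -0.2]
grip_width: 1.001
```

Run:
```python
from rig import status, viewer
from h import *
print(status.state()["tool_pos"],status.state()["tool_rot"],status.state()["time_s"])
f=viewer.grab_frame("wrist"); np.savez("wrist1.npz",**f); cv2.imwrite("pics/w1.png",f["color"])
print(f["cam_to_world"].round(3).tolist())
```

```text
[584.49524696 221.02777015 231.02574491] [ 9.99999965e-01  2.56863903e-05 -2.52051093e-04  7.24180007e-05] 0.9833
[[1.0, -0.001, -0.001, 583.978], [-0.001, -0.955, -0.297, 297.075], [-0.001, 0.297, -0.955, 372.952], [0.0, 0.0, 0.0, 1.0]]
```

View pics/w1.png

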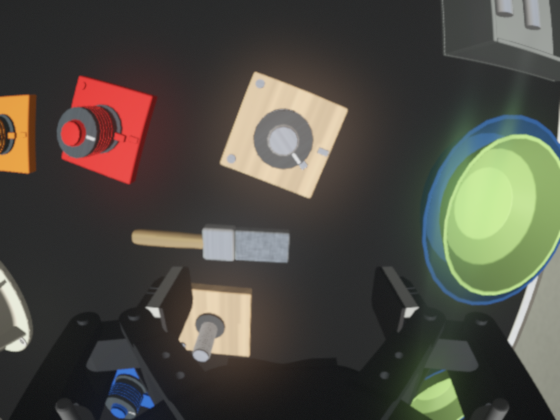

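In this view the wide ring is at (283,138), with the white line towards (303,165) and a grey plate at (323,152). The screws at (260,84) and (231,158) are on the far side. The pointer appears to be on the wrong side of the plate for a clockwise turn, so I'll zoom in.

Run:
```python
from h import *
f=dict(np.load("wrist1.npz"))
c=cv2.resize(f["color"][60:210,205:365],None,fx=5,fy=5,interpolation=cv2.INTER_CUBIC)[:600*1]
cv2.imwrite("pics/w1c.png",cv2.resize(f["color"][62:210,205:365],(640,592),interpolation=cv2.INTER_CUBIC))
```

```text
(no output)
```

View pics/w1c.png

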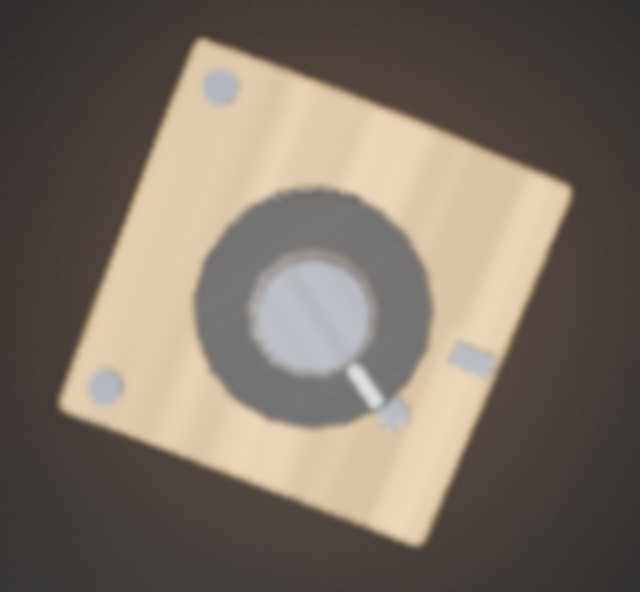

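The plate is near -21° and the pointer near -53°. I'll measure both more exactly, along with the ring height, which shows how much travel is left independently of the angles. For comparison I'll do the same on the narrow board and the red look-alike.

```bash
python3 - <<'E'
from h import *
f=dict(np.load("wrist1.npz")); k=4.
px=lambda u,v:(205+(u+.5)/k-.5,62+(v+.5)/k-.5)
q=lambda u,v,z:onz(f,*px(u,v),z,True)[:2]
stud=q(312,313,86); ring=q(314,307,74)
print("stud",stud,"ring",ring)
rt=[q(u,v,74) for u,v in ((195,307),(433,307),(314,187),(314,427))]; print("ring diam",np.linalg.norm(rt[0]-rt[1]),np.linalg.norm(rt[2]-rt[3]))
cor=np.array([q(*c,18) for c in ((200,37),(573,190),(420,547),(60,407))]); c=cor.mean(0); print("board c",c,"sides",np.linalg.norm(np.diff(cor,axis=0),axis=1))
ang=lambda d:np.degrees(np.arctan2(d[1],d[0])).round(1)
print("board edge dir",ang(cor[1]-cor[0]),ang(cor[2]-cor[3]))
ax=(stud+ring)/2
for n,u,v,z in (("plate",472,360,20),("ptr",396,416,29),("l0",352,368,74),("l1",380,404,74)):
    p=q(u,v,z); print(n,p.round(1),np.linalg.norm(p-ax).round(1),ang(p-ax))
print("line dir",ang(q(380,404,74)-q(352,368,74)))
D=f["depth"]
T=f["cam_to_world"]
def P(u,v):
    o,d=ray(f,u,v,True); dc=T[:3,:3].T@d; return o+d*D[int(round(v)),int(round(u))]/dc[2]
for n,u,v in (("ringtopL",225,300),("ringtopT",300,210),("ringtopR",410,290),("ringtopB",280,400),("stud",312,312),("brd",140,300),("brd",480,250),("brd",380,510),("plate",472,360)): print(n,P(*px(u,v)).round(1))
E
python3 - <<'E'
import cv2,numpy as np
s=cv2.imread("pics/side0.png"); w=cv2.imread("pics/w1.png")
r=lambda a:cv2.resize(a,(400,400),interpolation=cv2.INTER_CUBIC)
cv2.imwrite("pics/cmp.png",np.hstack([r(s[270:360,355:445]),r(w[70:190,50:170])]))
E
```

```text
stud [584.481117   273.35623367] ring [584.96019912 273.75198191]
ring diam 54.5551583668167 55.655170838291774
board c [584.97656536 272.69239436] sides [108.8946329  108.86128991 108.63689554]
board edge dir -22.1 -22.0
plate [628.3 255.3] 47.2 -22.7
ptr [607. 241.] 39.4 -55.5
l0 [593.7 259.6] 16.6 -57.2
l1 [600.3 251.2] 27.2 -55.2
line dir -52.1
ringtopL [564.6 275.4  73.3]
ringtopT [581.8 296.1  72.9]
ringtopR [607.  277.7  72.5]
ringtopB [577.1 252.   73.6]
stud [584.  297.1 373. ]
brd [537.6 271.7  16.8]
brd [630.  285.5  19.1]
brd [603.7 212.3  17.2]
plate [628.2 255.4  20.5]
```

View pics/cmp.png

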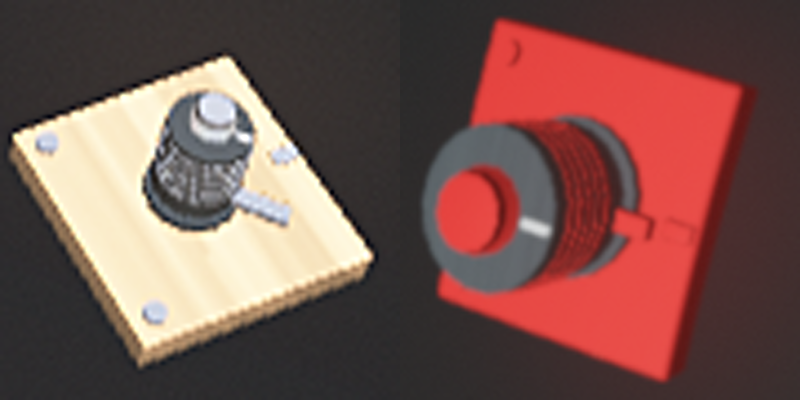

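The red look-alike's pointer and plate nearly line up. On the narrow board the pointer is clockwise of its plate, as it is on the wide one. On the wide board the plate is at -22.5° and the pointer at -55.5°, 33° clockwise of the plate, which doesn't fit the text's geometry (40–75° counter-clockwise of it). The height (ring top about 73–74) fits about 0.6–1.0 rad left. The order is to turn clockwise to the stop, so I'll grip it, turn a little that way and check torque and height. The current grip yaw leaves room both ways.

arm_command(motion=[[[0, -0.009, 0], [0, 0, 0], 0.0854], [[0, -0.009, 0], [0, 0, 0], 0.0854], [[0, -0.009, 0.01], [0, 0, 0], 0.0854], [[0, -0.008, 0.015], [0, 0, 0], 0.0854], [[0, -0.008, 0.016], [0, 0, 0], 0.0854], [[0, -0.008, 0.016], [0, 0, 0], 0.0854], [[0, 0, 0.016], [0, 0, 0], 0.0854], [[0, 0, 0.016], [0, 0, 0], 0.0854], [[0, 0, 0.016], [0, 0, 0], 0.0854], [[0, 0, 0.016], [0, 0, 0], 0.0854]])

```text
time_s: 1.87
tool_pos: [584.9, 270.8, 108.6]
tool_rot: [1.0, -0.0, -0.0, 0.0]
force: [-0.5, 0.6, 0.1]
grip_width: 0.999
```

arm_command(motion=[[[0, 0, 0.015], [0, 0, 0], 0.0854], [[0, 0, 0.015], [0, 0, 0], 0.0854], [[0, 0, 0.015], [0, 0, 0], 0.0854], [[0, 0, 0.015], [0, 0, 0], 0.0854], [[0, 0, 0.01], [0, 0, 0], 0.0854], [[0, 0, 0.004], [0, 0, 0], 0.0854], [[0, 0, 0], [0, 0, 0], 0.0854], [[0, 0, 0], [0, 0, 0], 0.0854], [[0, 0, 0], [0, 0, 0], 0.0854], [[0, 0, 0], [0, 0, 0], 0.0854]])

```text
time_s: 2.7
tool_pos: [585.6, 271.3, 37.2]
tool_rot: [1.0, -0.0, 0.001, -0.0]
force: [-0.4, -1.0, 0.4]
grip_width: 1.0
```

Run:
```python
from rig import status, viewer
from h import *
s=status.state(); print(s["tool_pos"],s["force"],s["wrist_torque"],s["joint_positions"])
f=viewer.grab_frame("wrist"); np.savez("wrist2.npz",**f)
g=viewer.grab_frame("side"); np.savez("side2.npz",**g)
c=cv2.resize(g["color"][60:180,220:340],(420,420),interpolation=cv2.INTER_CUBIC)
o=np.hstack([c,f["color"]]); cv2.imwrite("pics/g2.png",cv2.resize(o,(800,int(420*800/980))))
```

```text
[585.61927434 271.26538641  37.1954181 ] [-0.43944745 -1.01212402  0.40650456] [-0.02644694 -0.01087009 -0.01381721] [4.31455672e-01 6.07228491e-01 1.71639844e+00 1.55745439e-05
 8.16456047e-01 4.31516969e-01]
```

View pics/g2.png

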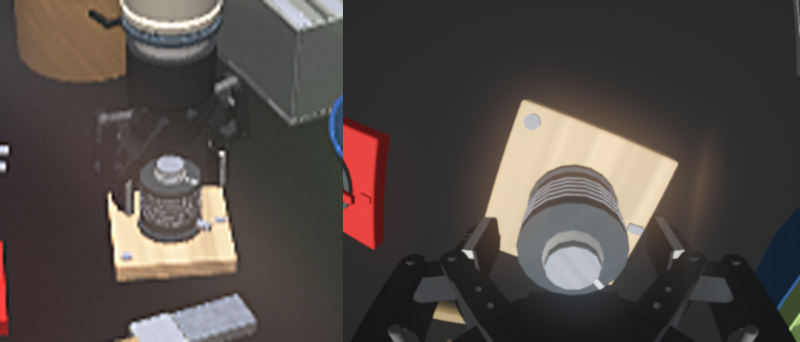

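The fingers stand either side of the ring, about centred (right panel: pads at about (493,245) and (657,245), ring at (573,240)). Next I'll close.

arm_command(motion=[[[0, 0, 0], [0, 0, 0], 0.04], [[0, 0, 0], [0, 0, 0], 0.04], [[0, 0, 0], [0, 0, 0], 0.04], [[0, 0, 0], [0, 0, 0], 0.04], [[0, 0, 0], [0, 0, 0], 0.04], [[0, 0, 0], [0, 0, 0], 0.04], [[0, 0, 0], [0, 0, 0], 0.04], [[0, 0, 0], [0, 0, 0], 0.04], [[0, 0, 0], [0, 0, 0], 0.04], [[0, 0, 0], [0, 0, 0], 0.04]])

```text
time_s: 3.63
tool_pos: [585.4, 271.1, 36.9]
tool_rot: [1.0, 0.0, 0.0, -0.0]
force: [-0.6, -1.6, 5.0]
grip_width: 0.645
```

Run:
```python
from rig import status
s=status.state(); print(s["tool_pos"],s["force"],s["wrist_torque"],s["grip_width"]*85.4)
```

```text
[585.39252501 271.09061354  36.8761675 ] [-0.5620398  -1.6118215   4.96390351] [-0.15460334  0.09680911 -0.03665681] 55.097746737748025
```

The grip holds at about 55 mm, which matches the wide ring. Now a trial turn of 20° clockwise (+z of the tool, which points down).

arm_command(motion=[[[0, 0, 0], [0, 0, 3], 0.04], [[0, 0, 0], [0, 0, 3], 0.04], [[0, 0, 0], [0, 0, 3], 0.04], [[0, 0, 0], [0, 0, 3], 0.04], [[0, 0, 0], [0, 0, 4], 0.04], [[0, 0, 0], [0, 0, 4], 0.04], [[0, 0, 0], [0, 0, 0], 0.04], [[0, 0, 0], [0, 0, 0], 0.04], [[0, 0, 0], [0, 0, 0], 0.04], [[0, 0, 0], [0, 0, 0], 0.04]])

```text
time_s: 4.47
tool_pos: [584.9, 271.1, 36.3]
tool_rot: [0.985, -0.173, -0.0, -0.0]
force: [-1.0, 1.0, 1.8]
grip_width: 0.644
```

Run:
```python
from rig import status, viewer
from h import *
s=status.state(); print(s["time_s"],s["tool_pos"],s["tool_rot"],s["force"],s["wrist_torque"],s["grip_width"]*85.4,s["joint_positions"][5])
f=viewer.grab_frame("wrist"); np.savez("wrist3.npz",**f)
g=viewer.grab_frame("side"); np.savez("side3.npz",**g)
c=cv2.resize(g["color"][90:180,230:320],(420,420),interpolation=cv2.INTER_CUBIC)
o=np.hstack([c,f["color"]]); cv2.imwrite("pics/g3.png",cv2.resize(o,(800,int(420*800/980))))
```

```text
4.4667 [584.93579611 271.11272034  36.2994931 ] [ 9.84931414e-01 -1.72945372e-01 -7.32079928e-05 -5.41194652e-05] [-1.01271854  1.02736685  1.8301696 ] [ 0.15660206  0.19225754 -0.09598175] 55.00122952274347 0.7790750013072857
```

View pics/g3.png

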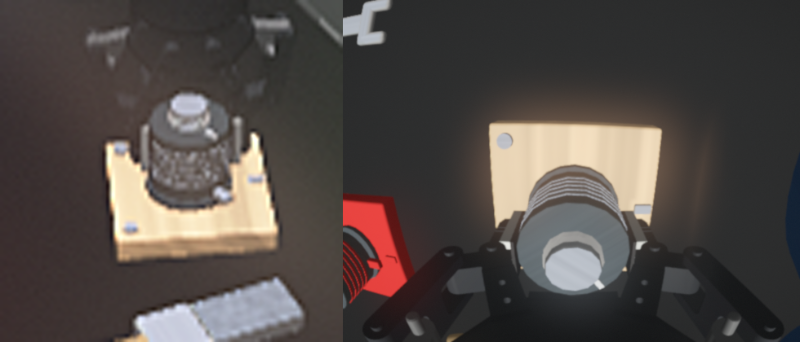

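The ring turns with the gripper clockwise: the line stays at (598,283) in the wrist view and the pointer has moved away from the plate. The torque is only drag, and the tool was drawn down 0.6 mm, which matches the thread. So clockwise does screw it on, even though the visible plate doesn't fit. I'll carry on to the stop and watch the torque.

arm_command(motion=[[[0, 0, 0], [0, 0, 3], 0.04], [[0, 0, 0.0002], [0, 0, 3], 0.04], [[0, 0, 0], [0, 0, 3], 0.04], [[0, 0, 0.0002], [0, 0, 3], 0.04], [[0, 0, 0], [0, 0, 3], 0.04], [[0, 0, 0.0002], [0, 0, 3], 0.04], [[0, 0, 0.0002], [0, 0, 2], 0.04], [[0, 0, 0], [0, 0, 0], 0.04], [[0, 0, 0], [0, 0, 0], 0.04], [[0, 0, 0], [0, 0, 0], 0.04]])

```text
time_s: 5.4
tool_pos: [584.6, 271.3, 35.6]
tool_rot: [0.94, -0.341, -0.0, -0.0]
force: [-4.2, 3.7, 5.1]
grip_width: 0.64
```

```bash
cat > st.py <<'E'
from rig import status
import numpy as np
s=status.state(); q=s["tool_rot"]; print(round(s["time_s"],2),s["tool_pos"].round(2),"cw",np.degrees(2*np.arctan2(-q[1],q[0])).round(2),"F",s["force"].round(2),"M",s["wrist_torque"].round(3),"w",round(s["grip_width"]*85.4,2))
E
python3 st.py
```

```text
5.4 [584.61 271.3   35.58] cw 39.92 F [-4.22  3.67  5.15] M [ 0.658  0.735 -0.132] w 54.65
```

arm_command(motion=[[[0, 0, 0], [0, 0, 2], 0.04], [[0, 0, 0.0001], [0, 0, 2], 0.04], [[0, 0, 0], [0, 0, 2], 0.04], [[0, 0, 0.0001], [0, 0, 2], 0.04], [[0, 0, 0.0001], [0, 0, 2], 0.04], [[0, 0, 0], [0, 0, 0], 0.04], [[0, 0, 0], [0, 0, 0], 0.04], [[0, 0, 0], [0, 0, 0], 0.04], [[0, 0, 0], [0, 0, 0], 0.04], [[0, 0, 0], [0, 0, 0], 0.04]])

```text
time_s: 6.23
tool_pos: [584.4, 271.5, 35.2]
tool_rot: [0.907, -0.422, -0.001, -0.0]
force: [-4.2, 4.6, 3.4]
grip_width: 0.644
```

```bash
python3 st.py
```

```text
6.23 [584.44 271.49  35.23] cw 49.92 F [-4.17  4.59  3.42] M [ 0.791  0.828 -0.091] w 54.97
```

arm_command(motion=[[[0, 0, 0], [0, 0, 1.5], 0.04], [[0, 0, 0.0001], [0, 0, 1.5], 0.04], [[0, 0, 0], [0, 0, 1.5], 0.04], [[0, 0, 0.0001], [0, 0, 1.5], 0.04], [[0, 0, 0], [0, 0, 0], 0.04], [[0, 0, 0], [0, 0, 0], 0.04], [[0, 0, 0], [0, 0, 0], 0.04], [[0, 0, 0], [0, 0, 0], 0.04], [[0, 0, 0], [0, 0, 0], 0.04], [[0, 0, 0], [0, 0, 0], 0.04]])

```text
time_s: 7.07
tool_pos: [584.4, 271.6, 35.1]
tool_rot: [0.883, -0.469, -0.001, -0.0]
force: [-4.5, 5.3, 4.6]
grip_width: 0.645
```

```bash
python3 st.py
```

```text
7.07 [584.4  271.56  35.05] cw 55.92 F [-4.49  5.34  4.57] M [ 0.965  0.91  -0.057] w 55.08
```

arm_command(motion=[[[0, 0, 0], [0, 0, 1.5], 0.04], [[0, 0, 0.0001], [0, 0, 1.5], 0.04], [[0, 0, 0], [0, 0, 1.5], 0.04], [[0, 0, 0.0001], [0, 0, 1.5], 0.04], [[0, 0, 0], [0, 0, 0], 0.04], [[0, 0, 0], [0, 0, 0], 0.04], [[0, 0, 0], [0, 0, 0], 0.04], [[0, 0, 0], [0, 0, 0], 0.04], [[0, 0, 0], [0, 0, 0], 0.04], [[0, 0, 0], [0, 0, 0], 0.04]])

```text
time_s: 7.9
tool_pos: [584.3, 271.7, 34.9]
tool_rot: [0.858, -0.513, -0.0, 0.0]
force: [-5.8, 5.7, 4.9]
grip_width: 0.641
```

```bash
python3 st.py
```

```text
7.9 [584.33 271.66  34.9 ] cw 61.75 F [-5.75  5.71  4.92] M [1.062 0.999 1.369] w 54.76
```

arm_command(motion=[[[0, 0, 0], [0, 0, 1.5], 0.04], [[0, 0, 0.0001], [0, 0, 1.5], 0.04], [[0, 0, 0], [0, 0, 1.5], 0.04], [[0, 0, 0.0001], [0, 0, 1.5], 0.04], [[0, 0, 0], [0, 0, 0], 0.04], [[0, 0, 0], [0, 0, 0], 0.04], [[0, 0, 0], [0, 0, 0], 0.04], [[0, 0, 0], [0, 0, 0], 0.04], [[0, 0, 0], [0, 0, 0], 0.04], [[0, 0, 0], [0, 0, 0], 0.04]])

```text
time_s: 8.73
tool_pos: [584.5, 271.8, 34.8]
tool_rot: [0.831, -0.556, 0.0, 0.0]
force: [-6.6, 6.5, 7.1]
grip_width: 0.642
```

```bash
python3 st.py
```

```text
8.73 [584.48 271.8   34.83] cw 67.57 F [-6.56  6.54  7.1 ] M [1.242 1.021 2.809] w 54.78
```

The resisting moment jumps from about -0.06 to 1.4 at 62°, then to 2.8 N m at 67.6°. That is the stop, met near 57–60°. I'll check whether the ring still follows the gripper or slips.

Run:
```python
from rig import viewer
from h import *
f=viewer.grab_frame("wrist"); np.savez("wrist4.npz",**f); g=viewer.grab_frame("side"); np.savez("side4.npz",**g)
w3=np.load("wrist3.npz")["color"]
r=lambda a:cv2.resize(a,(266,400),interpolation=cv2.INTER_CUBIC)
cv2.imwrite("pics/g4.png",np.hstack([r(w3[240:360,240:320]),r(f["color"][240:360,240:320]),cv2.resize(g["color"][90:180,230:290],(266,400),interpolation=cv2.INTER_CUBIC)]))
```

```text
(no output)
```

View pics/g4.png

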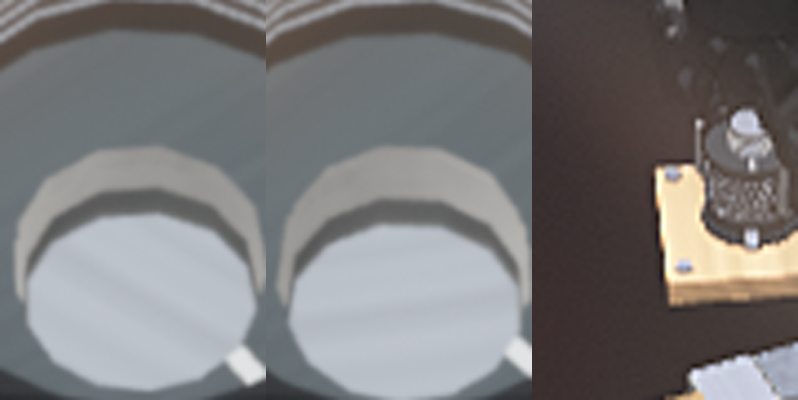

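The line is about 6° counter-clockwise of where it was in the jaws (left (245,365), now (252,352)), so the ring has stopped and the gripper has slipped a little. The sink of about 2.0 mm matches about 1.05 rad. I'll open and lift.

arm_command(motion=[[[0, 0, 0], [0, 0, 0], 0.0854], [[0, 0, 0], [0, 0, 0], 0.0854], [[0, 0, 0], [0, 0, 0], 0.0854], [[0, 0, 0], [0, 0, 0], 0.0854], [[0, 0, 0], [0, 0, 0], 0.0854], [[0, 0, 0], [0, 0, 0], 0.0854], [[0, 0, 0], [0, 0, 0], 0.0854], [[0, 0, 0], [0, 0, 0], 0.0854], [[0, 0, 0], [0, 0, 0], 0.0854], [[0, 0, 0], [0, 0, 0], 0.0854]])

```text
time_s: 9.67
tool_pos: [585.0, 271.0, 34.6]
tool_rot: [0.829, -0.559, 0.0, -0.0]
force: [0.2, -0.1, -0.4]
grip_width: 1.004
```

arm_command(motion=[[[0, 0, -0.005], [0, 0, 0], 0.0854], [[0, 0, -0.015], [0, 0, 0], 0.0854], [[0, 0, -0.02], [0, 0, 0], 0.0854], [[0, 0, -0.025], [0, 0, 0], 0.0854], [[0, 0, -0.03], [0, 0, 0], 0.0854], [[0, 0, -0.03], [0, 0, 0], 0.0854], [[0, 0, -0.03], [0, 0, 0], 0.0854], [[0, 0, -0.025], [0, 0, 0], 0.0854], [[0, 0, -0.015], [0, 0, 0], 0.0854], [[0, 0, 0], [0, 0, 0], 0.0854]])

```text
time_s: 10.5
tool_pos: [586.8, 271.8, 234.3]
tool_rot: [0.829, -0.559, 0.002, -0.003]
force: [0.4, 0.8, -0.7]
grip_width: 1.001
```

```bash
python3 st.py
python3 - <<'E'
from rig import viewer
from h import *
f=viewer.grab_frame("wrist"); np.savez("wrist5.npz",**f); g=viewer.grab_frame("side"); np.savez("side5.npz",**g)
print(f["cam_to_world"].round(2).tolist())
c=cv2.resize(g["color"][85:175,230:320],(420,420),interpolation=cv2.INTER_CUBIC)
cv2.imwrite("pics/g5.png",cv2.resize(np.hstack([c,f["color"]]),(800,343)))
# narrow board unchanged?
s0=np.load("side0.npz")["color"]; print("narrow diff",cv2.absdiff(s0[270:360,355:445],g["color"][270:360,355:445]).mean())
E
```

```text
10.5 [586.82 271.85 234.3 ] cw 68.0 F [ 0.4   0.79 -0.7 ] M [ 0.028  0.007 -0.031] w 85.46
[[0.37, -0.89, -0.27, 655.61], [-0.93, -0.36, -0.11, 300.13], [-0.0, 0.29, -0.96, 376.75], [0.0, 0.0, 0.0, 1.0]]
narrow diff 1.3566255144032922
```

View pics/g5.png

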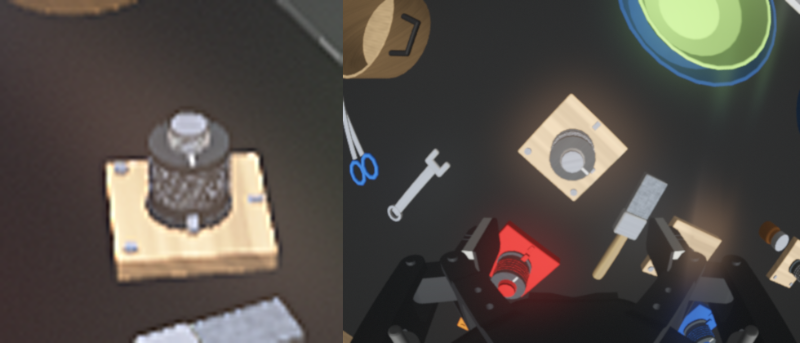

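Run:
```python
from h import *
c=np.array([584.5,272.]); ang=lambda p:np.degrees(np.arctan2(p[1]-c[1],p[0]-c[0])).round(1)
k=420/90*343/420   # shown scale of crop
k=343/90
s=dict(np.load("side5.npz"))
for n,u,v,z in (("line",192,160,72),("ptr end",193,222,27),("plate",255,198,20)):
    p=onz(s,230+u/k,85+v/k,z); print(n,p.round(1),np.linalg.norm(p[:2]-c).round(1),ang(p))
for nm in ("side0","side5"):
    f=dict(np.load(nm+".npz")); K=f["mtx"]; T=f["cam_to_world"]
    vv,uu=np.mgrid[100:170,235:325]; D=f["depth"][vv,uu]
    P=np.stack([(uu-K[0,2])/K[0,0]*D,(vv-K[1,2])/K[1,1]*D,D],-1)@T[:3,:3].T+T[:3,3]
    r=np.linalg.norm(P[...,:2]-c,axis=-1)
    top=P[(r>17)&(r<24)&(P[...,2]>66)&(P[...,2]<79)]; b=P[(r>45)&(abs(P[...,2]-18)<4)]
    print(nm,"top",top[:,2].mean().round(2),len(top),"board",b[:,2].mean().round(2))
```

```text
line [575.7 250.5  72. ] 23.3 -112.3
ptr end [572.2 242.2  27. ] 32.2 -112.4
plate [626.7 253.5  20. ] 46.1 -23.7
side0 top 74.41 59 board 18.28
side5 top 72.66 62 board 18.28
```

The ring stayed put after release. Its pointer is at -112.3°, having turned about 57° (1.0 rad) clockwise. Its top sank 1.75 mm to about 72.4, and 72 is seated. The gripper is well clear, so I'm handing in.

```bash
python3 -c "
from rig import workorder; print(workorder.hand_in())"
```

```text
the job is handed in; nothing more can be done
None
```

I screwed the wider gauge on clockwise until it met a firm stop, let go of it and lifted clear, then handed the job in after about 10.5 s. One check disagrees with your description: the pointer stopped away from the index plate (see below).

**Checks that agree**
- **Grip:** the jaws closed to 55 mm, as expected for the 56 mm ring.
- **Stop:** the moment at the wrist was only drag up to 56° of turn. It then rose to 1.4 N m and 2.8 N m, and the jaws began to slip on the ring.
- **Turn:** the ring turned about 57° (1.0 rad), within the 40–75° expected, and stayed there after release.
- **Seating:** the ring's top sank 1.75 mm (about 1.9 expected) to about 72.4 mm; fully seated would be 72.
- **Narrower gauge:** I never touched it, and its picture is essentially unchanged.

**Check that disagrees**
- **Index plate:** the plate I could see is at about -22°, but the pointer stopped at -112°, a quarter turn clockwise of it. The pointer already stood 33° clockwise of that plate at the start, where the text puts it 40–75° counter-clockwise. I relied on the firm stop, the clockwise direction and the sinking instead of the plate.

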